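# Tip the steel bench block down against the bench stop

## Task

Take the steel bench block with the blue end (not the brass one, which stays where it lies) to the low wooden stop on the mat. Rest the bottom edge of its blue end on the mat first, close up against the stop and centred on the white mark, with the block held clearly tilted, and pause there for a moment. Then pivot the block down about that edge until it lies flat and square to the stop, without letting it fall, and let go.

Things in the scene. Friction and masses are not known exactly. Their poses are not given: they have to be found in the camera images.
- block: Steel bench block, a plain slab 100 mm long (its x) by 50 mm wide (its y) by 18 mm thick (its z), about 0.7 kg, bright steel with the last 20 mm of its +x end painted blue. It lies flat on the mat. Origin: centre of the underside; z is up through the slab. At the start the blue end points away from the robot, within about 30 degrees.
- block_edge (a point): Middle of the bottom edge of the block's blue end: 50 mm along +x from the block's origin, on the underside. Same axes as the block.
- stop: Low dark wooden strip fixed to the bench, 160 mm long (its y), 30 mm deep (its x) and 12 mm high, with a white line across the top at mid-length. Origin: at mat level, at mid-length of the upright face that looks to the robot side; +x points from that face into the wood (away from the robot), so the block belongs on the -x side with its blue end at the face. Turned up to about 17 degrees either way.
- brass_block: Bystander to be left alone: brass slab of the same size (100 x 50 x 18 mm), all brass, no blue end. Origin: centre of the underside, x along its length. It may lie on either side.
There are look-alikes about, which are no part of the job. Leave any turquoise look-alike of the stop alone.

How it is judged:
By the outcome, as a careful person would: the job done as asked, in the order asked, and still so for the second after the job is handed in, with the robot touching nothing.
It also fails if it takes over 38 s, if anything falls off the work surface, if the arm or the gripper's body presses on something with over 40 N, if the wrist force passes 120 N, or if a joint passes its speed limit or range.

## Robot

A 6-joint arm with a two-finger parallel gripper is mounted at the origin on the work surface. World frame = base frame: x ahead of the robot, y to its left, z up, the work surface at z = 0. Lengths are in mm, angles in rad, forces in N, time in s.
With the tool pointing down it reaches from about 350 to 975 mm from the base axis. Payload 7.1 kg.
Tool frame: the origin (TCP) lies on the front face of the gripper's body, between the roots of the fingers; the fingertips stand 80 mm ahead of it and the grasp point (between the pads) lies 61 mm ahead of it (env.tips_ahead is the distance from the TCP to the fingertips, in mm); z points along the fingers, y is the line along which they close (so a half turn about z gives the same grasp; the last joint's range is limited). The gripper opens to 88 mm and grips with 3 to 60 N. Pads are 20 mm wide; open, the fingers measure 115 mm over their backs; the gripper's body (75 mm by 178 mm) begins 61 mm behind the grasp point.
Start: joints at [-0.019, 0.423, 1.63, -0, 1.089, -0.019], TCP at [624.984, 0.026, 302.675] pointing down, gripper open.
Joint ranges: [-3, 3], [-0.9, 2.11], [0.09, 2.58], [-1.31, 4.45], [0.11, 2.69], [-2.54, 2.54]. Speed limits (rad/s): [2.39, 2.39, 3.01, 3.14, 3.14, 3.14].

## Interface

Orientations are given as a unit quaternion [x, y, z, w].
In Python, from station import env, set_gripper, viewer, workorder gives the robot as it stands. Calls block until the motion is done:
- env.reach(position, orientation): joint-space move of the TCP to a pose.
- env.move_l(position, rot=None, rate=150, f_stop=None): straight line of the TCP; rot=None keeps the orientation; rate is the mean speed in mm/s. With f_stop (N) it stops when the force on the tool has changed by that much, and returns True; else False.
- env.move_joints(angles): joint-space move.
- set_gripper(opening): finger opening in mm; the grip force is fixed at half the most; returns when the fingers have stopped.
- env.hold(seconds).
- env.ik(position, orientation): joint angles nearest the present ones, or None.
- env.read_state(): the state.
- viewer.camera(name): name is "scene" or "side" or "wrist"; returns the picture (480x640x3 uint8, blue, green, red); there is no depth.
- viewer.camera_params(name): a dict with "fx", "fy", "cx", "cy" (pixels), "pose" (4x4, takes a point from camera to world coordinates); the wrist camera has in their place "tool_from_camera" (4x4, takes a point from camera to tool coordinates, whose origin is the TCP and whose axes are the flange's). Camera axes: x right, y up, looking along -z (the intrinsics and any distortion apply to the point x, -y, -z); pixel columns grow to the right and rows downward; lengths in mm; the calibration is good to about 2 mm. The wrist camera is an equidistant fisheye: a pixel r from the principal point sees the ray r / f radians off the axis. A picture is of the moment at which its call begins: read the wrist's pose just before it. camera_params takes no time and is no camera call.
A pose or a line that the arm cannot do raises env.IKError and nothing moves.
- workorder.sign_off(): hands the job in; it is judged then, once.
The state is a dict: "time_s": time; "qpos": joint angles; "dq": joint speeds; "tau": joint torques, N m; "tool_pos": TCP position; "orientation": TCP orientation; "force": force on the tool from outside, world axes, zero at the start; "wrist_torque": the same for the moment, N m; "width": finger opening in mm; "grip_force": force on a finger pad.
Only numpy, scipy, OpenCV 4.12 (cv2) and the standard library are available. Lean on these libraries where they do the work, as an engineer would, in place of code of your own. Each camera call takes 0.05 s, during which the arm holds its last target. There are 200 camera calls.

## Working session

There is one attempt and no reset: what is moved stays moved. The work goes in short steps, each a Python script; the robot and the scene stay as the last script left them, time stands still between calls to the robot, and variables do not carry over. Pictures are saved under pics/ and viewed, at most 10 in all, crops included, and the job is handed in when it is done.

```bash
ls; mkdir -p pics; python3 - <<'E'
from station import env, set_gripper, viewer, workorder
import cv2, numpy as np
np.set_printoptions(precision=4,suppress=True)
a=viewer.camera("scene"); b=viewer.camera("wrist")
cv2.imwrite("pics/scene1.png",a); cv2.imwrite("pics/wrist1.png",b)
for n in("scene","side","wrist"): print(n,viewer.camera_params(n))
s=env.read_state(); print(s)
E
```

```text
pics
scene {'fx': 597.5624354355664, 'fy': 597.5624354355664, 'cx': 320.9085166883511, 'cy': 237.92946354484144, 'pose': array([[ -0.8335,  -0.4523,   0.3174, 986.5593],
       [  0.5523,  -0.6641,   0.504 , 586.2262],
       [ -0.0172,   0.5953,   0.8033, 964.4243],
       [  0.    ,   0.    ,   0.    ,   1.    ]])}
side {'fx': 445.3053201526163, 'fy': 445.3053201526163, 'cx': 323.1752237421648, 'cy': 244.87416507092263, 'pose': array([[   0.9686,    0.1513,   -0.1974,  448.8366],
       [  -0.2487,    0.5889,   -0.769 , -601.163 ],
       [  -0.0001,    0.7939,    0.608 ,  545.8899],
       [   0.    ,    0.    ,    0.    ,    1.    ]])}
wrist {'fx': 371.64829954431775, 'fy': 371.64829954431775, 'cx': 324.00300135388335, 'cy': 245.27469964909102, 'tool_from_camera': array([[  0.0008,   0.9703,   0.2418,  66.5271],
       [  1.    ,  -0.0005,  -0.0013,  -0.6967],
       [ -0.0012,   0.2418,  -0.9703, -83.0961],
       [  0.    ,   0.    ,   0.    ,   1.    ]])}
{'time_s': 0.1, 'qpos': array([-0.019 ,  0.4238,  1.6306, -0.    ,  1.0886, -0.019 ]), 'dq': array([ 0.    , -0.0001, -0.0024,  0.0004, -0.001 , -0.0001]), 'tau': array([  0.0006, -54.5618, -27.4324,   0.0647,   0.0189,   0.    ]), 'tool_pos': array([624.599 ,   0.0398, 301.9773]), 'orientation': array([ 0.7071,  0.7071, -0.0005, -0.0005]), 'force': array([-0.039 , -0.3715,  0.4022]), 'wrist_torque': array([-0.026 ,  0.0217, -0.0728]), 'grip_force': 0.0, 'width': 87.7612362611538}
```

View pics/scene1.png

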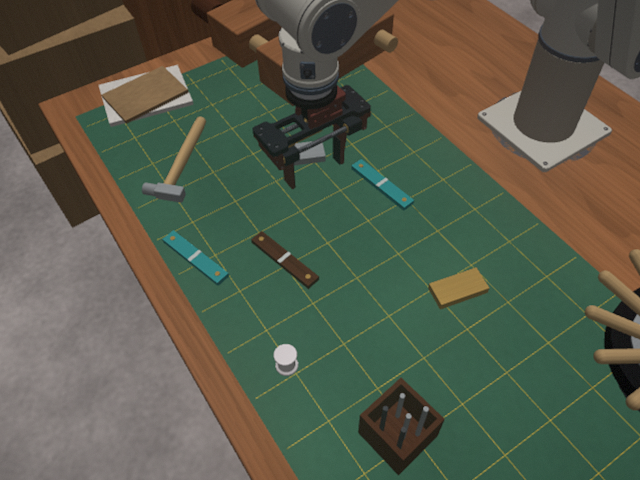

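View pics/wrist1.png

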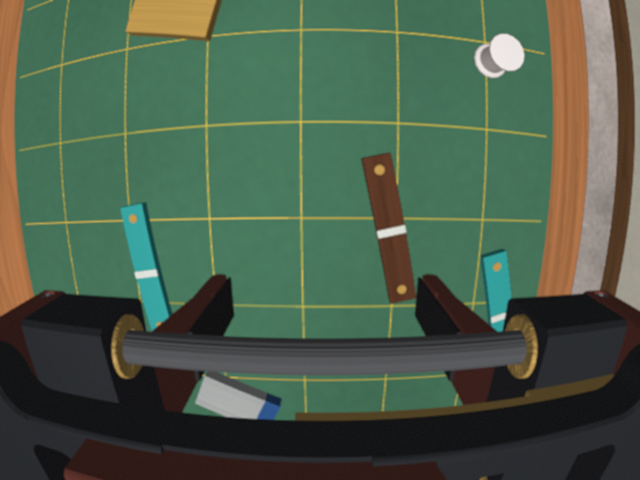

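Scene picture: the wooden stop is at (285,258), with turquoise look-alikes at (195,257) and (382,184). The brass block is at (459,287) and the steel block is half hidden under the gripper at (312,150). Wrist picture: the stop is at (388,228) and the steel block at (237,397), blue end at (268,407). I'll shift the wrist for a clear view of both.

```bash
cat > h.py <<'E'
from station import env, set_gripper, viewer, workorder
import cv2, numpy as np
from scipy.spatial.transform import Rotation as R
np.set_printoptions(precision=3,suppress=True)
def shot(name,fn):
    s=env.read_state(); im=viewer.camera(name); cv2.imwrite("pics/"+fn+".png",im)
    p=viewer.camera_params(name)
    if name=="wrist":
        T=np.eye(4); T[:3,:3]=R.from_quat(s["orientation"]).as_matrix(); T[:3,3]=s["tool_pos"]
        p["pose"]=T@p["tool_from_camera"]
    np.save("pics/"+fn+".npy",dict(p,fish=name=="wrist"),allow_pickle=True)
    return im
def world(fn,uv,z):
    p=np.load("pics/"+fn+".npy",allow_pickle=True).item()
    out=[]
    for u,v in np.reshape(uv,(-1,2)):
        x,y=(u-p["cx"])/p["fx"],(v-p["cy"])/p["fy"]
        if p["fish"]:
            r=np.hypot(x,y); k=np.tan(r)/r if r else 1; x,y=x*k,y*k
        d=p["pose"][:3,:3]@[x,-y,-1]; o=p["pose"][:3,3]
        out.append(o+d*(z-o[2])/d[2])
    return np.array(out)
E
python3 - <<'E'
from h import *
env.move_l([600,-160,300],rate=250)
im=shot("wrist","w2"); shot("scene","s2"); shot("side","d2")
print(env.read_state()["time_s"],env.read_state()["tool_pos"])
E
```

```text
1.05 [ 600.269 -158.572  299.995]
```

View pics/w2.png

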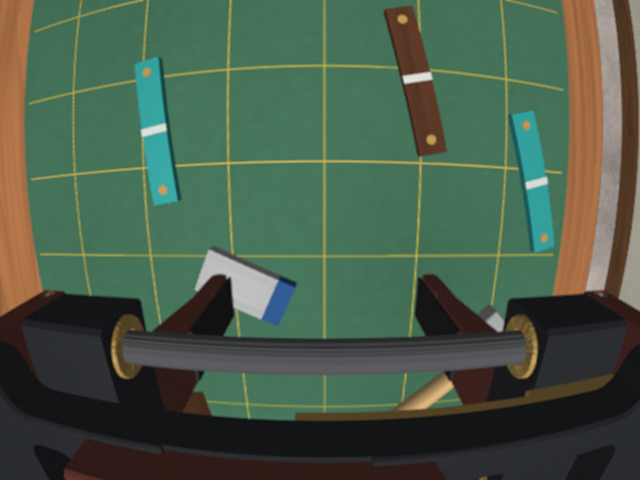

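The steel block's blue end is at (280,300), partly behind a finger. The wooden stop is at (416,80), and the turquoise ones are at (156,130) and (533,182). Only the strip at (416,80) is dark wood with a white line, and only this slab is steel with a blue end. One enlarged crop will confirm both.

```bash
python3 - <<'E'
from h import *
im=cv2.imread("pics/w2.png"); s=cv2.imread("pics/s2.png")
a=cv2.resize(im[235:335,180:310],None,fx=3,fy=3,interpolation=cv2.INTER_CUBIC) # 390x300
b=cv2.resize(im[0:165,370:460],None,fx=3,fy=3,interpolation=cv2.INTER_CUBIC) #270x495
c=np.zeros((500,670,3),np.uint8); c[:300,:390]=a; c[:495,395:665]=b
cv2.imwrite("pics/c2.png",c)
E
```

```text
(no output)
```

View pics/c2.png

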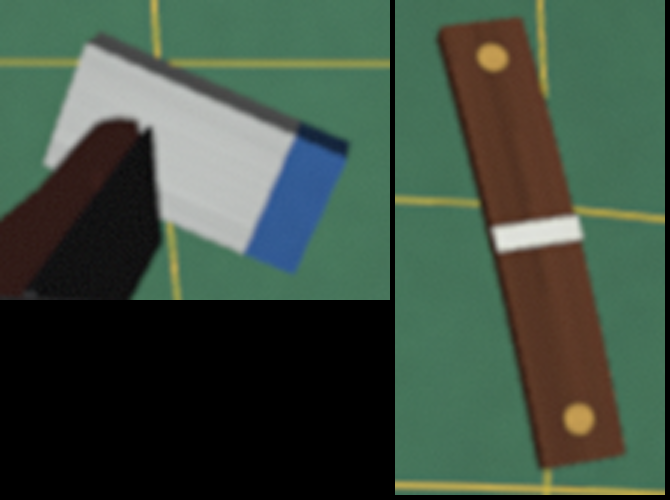

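View pics/s2.png

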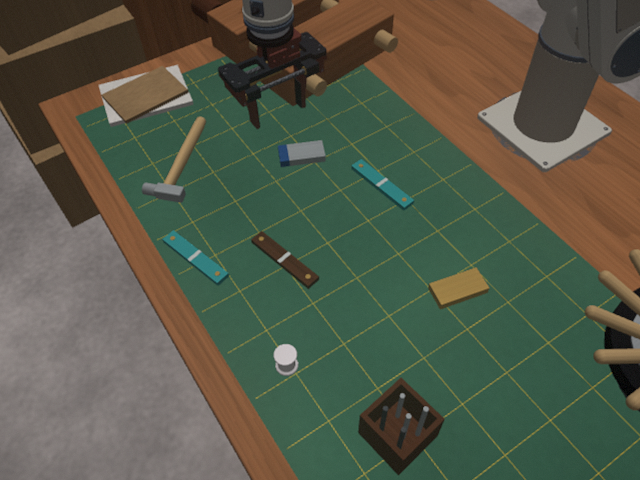

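The crop confirms both: the steel slab has a blue end with blue corners at (343,155) and (293,273), and the dark wooden stop has its white line at crop (537,233). Now I'll compute the poses and check the dimensions.

```bash
python3 - <<'E'
from h import *
c=np.array([[88,43],[344,156],[294,272],[44,165]])/3+[180,235]
B=world("w2",c,18); print(B, np.linalg.norm(np.diff(B,axis=0,append=B[:1]),axis=1))
c=(np.array([[447,37],[522,18],[625,455],[546,467]])-[395,0])/3+[370,0]
S=world("w2",c,12); print(S, np.linalg.norm(np.diff(S,axis=0,append=S[:1]),axis=1))
w=world("w2",(np.array([[497,240],[580,228]])-[395,0])/3+[370,0],12);print(w)
d=B[1]-B[0]+B[2]-B[3]; print("block",B.mean(0),np.degrees(np.arctan2(d[1],d[0])))
d=S[0]-S[3]+S[1]-S[2]; print("stop ctr",S.mean(0),"yaw",np.degrees(np.arctan2(-d[0],d[1])))
yaw=np.arctan2(d[1],d[0])-np.pi/2
print("stop origin",S.mean(0)-15*np.array([np.cos(yaw),np.sin(yaw),0]))
# scene cross-check
# reachability
for q,n in [(0,'a'),(np.pi,'b')]:
  for (x,y,yw) in [(B.mean(0)[0],B.mean(0)[1],-23),(680,50,13)]:
   for th in (0,30):
    Rm=R.from_euler('z',yw,degrees=True)*R.from_euler('y',th,degrees=True)*R.from_euler('x',np.pi)*R.from_euler('z',q)
    p=np.array([x,y,25])-Rm.apply([0,0,61]); print(n,th,env.ik(p,Rm.as_quat()))
E
```

```text
[[ 479.563 -188.095   18.   ]
 [ 569.03  -228.741   18.   ]
 [ 549.489 -274.277   18.   ]
 [ 458.233 -234.152   18.   ]] [98.267 49.552 99.687 50.756]
[[664.078  59.104  12.   ]
 [690.706  69.081  12.   ]
 [725.368 -86.325  12.   ]
 [697.094 -91.8    12.   ]] [ 28.436 159.225  28.8   154.473]
[[679.751 -14.666  12.   ]
 [708.905  -8.166  12.   ]]
block [ 514.079 -231.316   18.   ] -24.08165721233584
stop ctr [694.312 -12.485  12.   ] yaw 12.459075280056757
stop origin [679.665 -15.721  12.   ]
a 0 [-0.444  0.663  1.862 -0.     0.616  1.528]
a 30 [-0.435  0.862  1.511 -0.018  1.292  1.546]
a 0 [ 0.056  0.777  1.582 -0.     0.783  1.4  ]
a 30 [ 0.086  0.997  1.185 -0.071  1.48   1.455]
b 0 [-0.444  0.663  1.862 -0.     0.616 -1.613]
b 30 [-0.435  0.862  1.511 -0.018  1.292 -1.595]
b 0 [ 0.056  0.777  1.582 -0.     0.783 -1.742]
b 30 [ 0.086  0.997  1.185 -0.071  1.48  -1.687]
```

```bash
cat >> h.py <<'E'
def rot(yaw,th): # yaw deg of block, th deg blue-end-down tilt
    return R.from_euler('z',yaw,degrees=True)*R.from_euler('y',th,degrees=True)*R.from_euler('x',np.pi)
E
python3 - <<'E'
from h import *
print(world("s2",[302,152],18),world("s2",[285,257],12))
q=rot(-24.1,0).as_quat()
env.reach([514,-231.5,150],q); shot("wrist","w3")
print(env.read_state()["time_s"], env.read_state()["tool_pos"])
hit=env.move_l([514,-231.5,83.5],rate=120,f_stop=10)
s=env.read_state(); print(hit,s["time_s"],s["tool_pos"],s["force"])
if not hit:
    w=set_gripper(40); s=env.read_state(); print(w,s["width"],s["grip_force"],s["time_s"],s["force"])
    env.move_l([514,-231.5,160],rate=120); s=env.read_state(); print(s["width"],s["grip_force"],s["time_s"],s["force"],s["wrist_torque"])
    shot("wrist","w4"); shot("side","d4")
E
```

```text
[[ 516.71  -227.979   18.   ]] [[693.344 -12.159  12.   ]]
2.7 [ 514.504 -231.372  150.357]
False 3.4083 [ 514.274 -231.625   83.72 ] [ 1.011 -0.228  0.302]
False 49.658369153614935 29.978530704975128 4.0833 [-0.944  0.109  2.301]
49.806331383008306 29.976390302181244 4.8667 [-0.54   0.99  -6.183] [0.129 0.088 0.021]
```

View pics/w4.png

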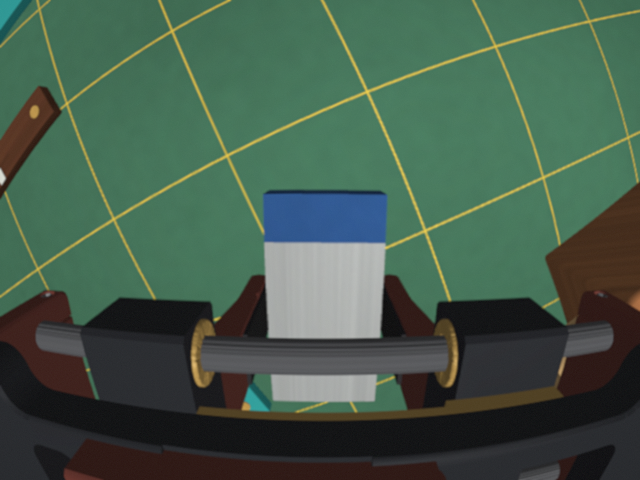

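The block is held squarely: blue front edge at row 193, columns 265–386, rear edge at row 402. Next I'll carry it in front of the stop and look from there.

```bash
python3 - <<'E'
from h import *
s=env.read_state()
P=world("w4",[[264,194],[386,194],[266,402],[376,402]],s["tool_pos"][2]-65.5)
T=R.from_quat(s["orientation"]).inv().apply(P-s["tool_pos"]); print("corners in tool",T)
yaw=12.5; o=np.array([680,-15.7,0]); ex=R.from_euler('z',yaw,degrees=True).apply([1,0,0])
p=o-ex*85; p[2]=150
env.reach([514,-180,200],rot(-10,0).as_quat()) if 0 else None
env.reach(p,rot(yaw,0).as_quat()); env.hold(0.2)
shot("wrist","w5"); shot("scene","s5"); s=env.read_state(); print(s["time_s"],s["tool_pos"],s["force"],s["wrist_torque"],s["width"])
E
```

```text
corners in tool [[ 49.173 -24.98   65.397]
 [ 49.228  24.465  65.395]
 [-52.931 -29.561  65.613]
 [-52.715  25.34   65.61 ]]
6.1333 [596.847 -35.219 150.09 ] [ 0.132 -0.305 -6.531] [ 0.053  0.071 -0.008] 49.77069334083883
```

View pics/w5.png

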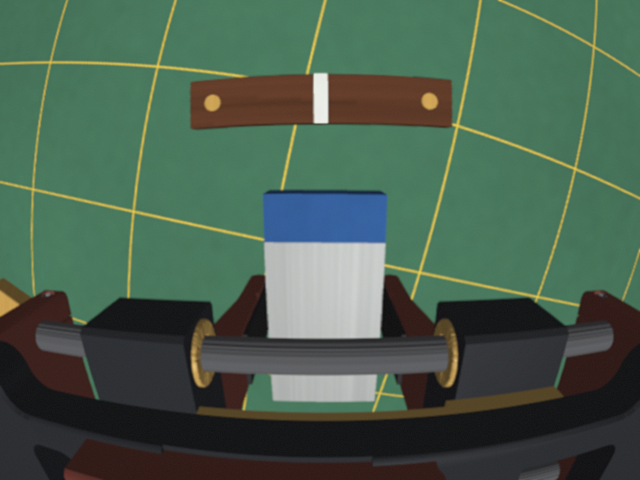

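The stop is ahead of the block, with top corners near (191,83), (451,80), (451,125) and (191,128), and the white mark at column 320. I'll extract its edges numerically.

```bash
python3 - <<'E'
from h import *
im=cv2.imread("pics/w5.png").astype(int)
s_=np.load("pics/w5.npy",allow_pickle=True).item()
for u in (250,400): print(u,[tuple(im[v,u]) for v in range(118,134)])
# bottom edge (foot of face): last row where not green-dominant, mid-threshold g-r
def edge(u,lo,hi):
    d=(im[:,u,1]-im[:,u,2]).astype(float) # green>red on mat
    r=np.arange(lo,hi); a,b=d[hi+3],d[lo]; t=(a+b)/2
    i=[k for k in r if d[k]<t][-1]; return i+(t-d[i])/(d[i+1]-d[i])
us=[u for u in range(200,445,5) if not (292<u<330)]
E=np.array([[u,edge(u,112,132)] for u in us])
W=world("w5",E,0.); 
k=np.polyfit(W[:,1],W[:,0],1); res=W[:,0]-np.polyval(k,W[:,1]); k=np.polyfit(W[abs(res)<1.5,1],W[abs(res)<1.5,0],1)
print("face foot line x=%.2f%+.4f y, yaw %.2f"%(k[1],k[0],-np.degrees(np.arctan(k[0]))),res.std())
for v in range(85,122,6):
    g=im[v,300:345].min(axis=1); g=np.clip(g-90,0,None); u=300+(g*np.arange(45)).sum()/g.sum(); print(v,u,world("w5",[u,v],12)[0])
# ends of the stop mid row
m=np.array([[edge_u,v] for v in (95,105,115) for edge_u in
   [next(u for u in range(170,230) if im[v,u,2]>im[v,u,1]), next(u for u in range(470,420,-1) if im[v,u,2]>im[v,u,1])]])
print(m.tolist(), world("w5",m,12))
E
```

```text
250 [(np.int64(42), np.int64(60), np.int64(98)), (np.int64(43), np.int64(62), np.int64(99)), (np.int64(43), np.int64(62), np.int64(100)), (np.int64(44), np.int64(62), np.int64(100)), (np.int64(45), np.int64(63), np.int64(102)), (np.int64(37), np.int64(57), np.int64(94)), (np.int64(35), np.int64(48), np.int64(81)), (np.int64(42), np.int64(58), np.int64(64)), (np.int64(70), np.int64(92), np.int64(64)), (np.int64(91), np.int64(118), np.int64(73)), (np.int64(98), np.int64(125), np.int64(75)), (np.int64(96), np.int64(123), np.int64(75)), (np.int64(96), np.int64(123), np.int64(75)), (np.int64(93), np.int64(121), np.int64(73)), (np.int64(95), np.int64(121), np.int64(74)), (np.int64(94), np.int64(121), np.int64(73))]
400 [(np.int64(40), np.int64(58), np.int64(93)), (np.int64(41), np.int64(59), np.int64(94)), (np.int64(41), np.int64(60), np.int64(96)), (np.int64(41), np.int64(60), np.int64(98)), (np.int64(40), np.int64(59), np.int64(97)), (np.int64(35), np.int64(52), np.int64(87)), (np.int64(38), np.int64(52), np.int64(73)), (np.int64(60), np.int64(78), np.int64(65)), (np.int64(83), np.int64(
[... 270 characters left out ...]
123), np.int64(74)), (np.int64(96), np.int64(123), np.int64(75))]
face foot line x=675.76-0.2253 y, yaw 12.70 0.04825617408111635
85 320.26281732205075 [700.798  -9.403  12.   ]
91 320.2613636363636 [697.196 -10.196  12.   ]
97 320.44209466263845 [693.637 -11.088  12.   ]
103 320.45582329317267 [690.075 -11.881  12.   ]
109 320.4555945810336 [686.528 -12.661  12.   ]
115 320.5893129770992 [683.012 -13.515  12.   ]
121 320.52430555555554 [679.483 -14.252  12.   ]
[[191, 95], [464, 95], [191, 105], [462, 105], [191, 115], [460, 115]] [[681.677  67.497  12.   ]
 [718.136 -96.037  12.   ]
 [675.475  66.082  12.   ]
 [711.467 -96.068  12.   ]
 [669.315  64.719  12.   ]
 [704.88  -96.133  12.   ]]
```

The stop's face passes through about (679.0, -14.4) at yaw 12.7°. Because the front face overhangs when the block is tilted, the stop's top edge (12 mm high) sets how close the bottom edge can get: 12·tan θ. I'll use 22°, find the mat and stop by light touch, then rest the edge.

```bash
cat >> h.py <<'E'
YAW=12.7; O=np.array([679.0,-14.4,0]); EX=R.from_euler('z',YAW,degrees=True).apply([1,0,0])
def tcp(g,z,th,xe=49.6,ze=83.6): # edge g mm before the face, z high, tilt th
    r=rot(YAW,th); return O-EX*g+[0,0,z]-r.apply([xe,0,ze]), r.as_quat()
def edge(th,xe=49.6,ze=83.6): # estimated edge from the measured pose: gap, lateral, z
    s=env.read_state(); d=s["tool_pos"]+R.from_quat(s["orientation"]).apply([xe,0,ze])-O
    ey=np.array([-EX[1],EX[0],0]); return np.array([-d@EX,d@ey,d[2]]),s
E
python3 - <<'E'
from h import *
th=22
env.reach(*tcp(18,25,th)); env.hold(.2)
p,q=tcp(18,6,th); env.move_l(p,rot=q,rate=60); env.hold(.2); print(edge(th)[0],edge(th)[1]["force"])
p,q=tcp(18,-4,th); h=env.move_l(p,rot=q,rate=10,f_stop=3)
e,s=edge(th); print("mat",h,e,s["force"],s["time_s"]); z0=e[2]
p,q=tcp(18,z0+1.8,th); env.move_l(p,rot=q,rate=20); env.hold(.2); print(edge(th)[0])
p,q=tcp(-1,z0+1.8,th); h=env.move_l(p,rot=q,rate=12,f_stop=3)
e,s=edge(th); print("stop",h,e,s["force"],s["time_s"],s["width"])
np.save("c.npy",[z0,e[0]])
E
```

```text
[17.741 -0.013  6.175] [ 0.609 -0.123 -6.3  ]
mat True [18.597 -0.09  -0.843] [-0.696 -1.596  1.162] 8.1917
[18.336  0.151  0.487]
stop True [ 5.869  0.26  -0.355] [ 0.3    0.266 -5.326] 9.75 49.70881733790431
```

```bash
python3 - <<'E'
from h import *
for i in range(3): env.hold(.1); e,s=edge(22); print(e,s["force"],s["wrist_torque"],s["tool_pos"])
im=shot("side","d6"); w=shot("wrist","w6"); sc=shot("scene","s6")
p=np.load("pics/d6.npy",allow_pickle=True).item(); c=np.linalg.inv(p["pose"])@np.r_[O-EX*10+[0,0,20],1]
u,v=int(p["cx"]-p["fx"]*c[0]/c[2]),int(p["cy"]+p["fy"]*c[1]/c[2]); print(u,v)
a=cv2.resize(im[max(v-50,0):v+50,u-80:u+80],(800,500),interpolation=cv2.INTER_CUBIC); cv2.imwrite("pics/d6c.png",a)
E
```

```text
[ 6.091  0.252 -0.801] [-0.291 -1.104 -1.685] [ 0.132 -0.411  0.017] [658.954 -18.719  95.331]
[ 6.056  0.248 -0.778] [ 0.683 -0.164 -1.032] [ 0.096 -0.51   0.055] [658.989 -18.719  95.354]
[ 6.069  0.268 -0.818] [ 0.601  0.116 -0.797] [ 0.077 -0.552 -0.009] [658.973 -18.703  95.313]
360 266
```

View pics/d6c.png

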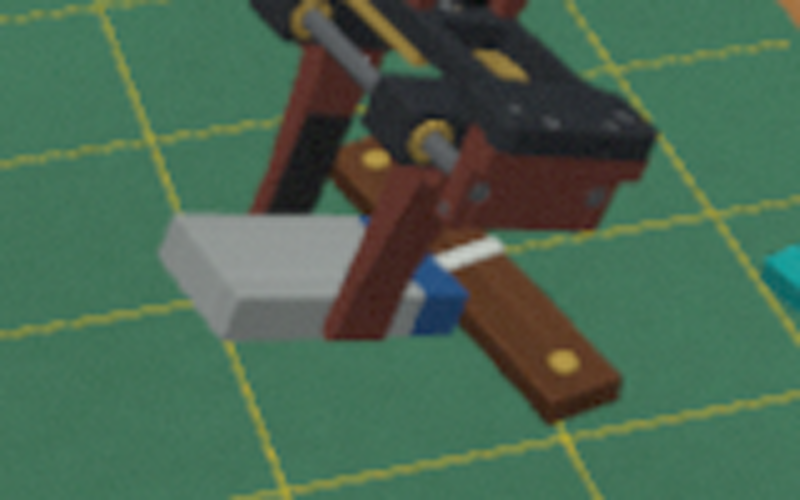

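The side crop shows the block tilted with its blue end down, just in front of the white mark at crop (470,255), and the hand leaning over the stop. The forces say the mat already carries about 5 N. I'll check in the wrist images whether the block slipped in the grip, and measure the remaining gap.

```bash
python3 - <<'E'
from h import *
for f in ("w4","w5","w6"):
    im=cv2.imread(f"pics/{f}.png").astype(int); out=[]
    for u in (285,325,365):
        c=im[:,u]; b=c[:,0]-c[:,2]  # blue-red
        k=[v for v in range(160,260) if b[v]>60]; 
        out.append((k[0],k[-1]))
        
    r=im[225]; bb=r[:,0]-r[:,2]; kk=[u for u in range(230,420) if bb[u]>60]
    rear=[next(v for v in range(415,380,-1) if im[v,u].min()>120) for u in (300,345)]
    print(f,out,kk[0],kk[-1],rear)
im=cv2.imread("pics/w6.png"); cv2.imwrite("pics/w6c.png",cv2.resize(im[60:260,200:450],(750,600),interpolation=cv2.INTER_CUBIC))
E
```

```text
w4 [(193, 241), (193, 241), (194, 241)] 264 385 [401, 401]
w5 [(193, 241), (193, 241), (194, 241)] 264 385 [401, 401]
w6 [(194, 241), (195, 242), (194, 242)] 263 385 [400, 400]
```

View pics/w6c.png

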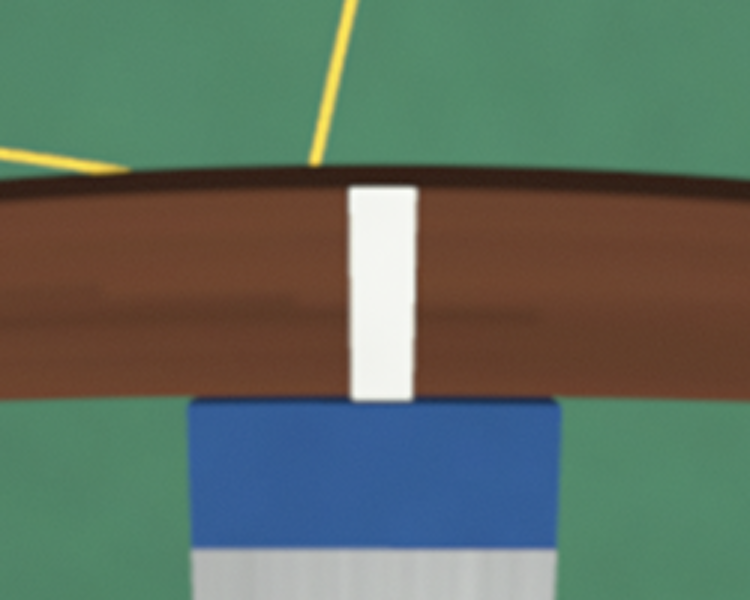

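No slip, since the block pixels match in all three views. The block centre is at crop column 374 and the mark at 382, so it needs about 1.1 mm to the right (-y of the stop). I'll lift slightly, correct that, step gently to the stop, back off, then set the edge down.

```bash
sed -i 's/^def tcp/EY=np.array([-EX[1],EX[0],0]); O=O-1.0*EY\ndef tcp/' h.py; python3 - <<'E'
from h import *
th=22
def avg(n=5):
    F=[];E=[]
    for i in range(n): env.hold(.03); e,s=edge(th); F.append(s["force"]);E.append(e)
    return np.mean(E,0),np.mean(F,0),s
p,q=tcp(7.5,1.8,th); env.move_l(p,rot=q,rate=15); env.hold(.2)
e,f0,s=avg(); print("up",e,f0,s["time_s"])
zc=1.8
for g in np.arange(6.8,1.5,-0.4):
    p,q=tcp(g,zc,th); env.move_l(p,rot=q,rate=10)
    e,f,s=avg(3); print(g,e,(f-f0)@EX,(f-f0)[2])
    if (f-f0)@EX<-2.5: break
print(s["time_s"])
E
```

```text
up [7.586 0.056 1.658] [ 0.061  0.256 -5.864] 10.9417
6.8 [6.77  0.006 1.805] 0.2840127032811771 -0.7365999844442062
6.3999999999999995 [ 6.39  -0.006  1.806] -0.04267983219141729 -0.13118055704744602
5.999999999999999 [ 5.976 -0.001  1.817] 0.178665106389508 -0.37229809124781266
5.599999999999999 [5.6   0.012 1.795] -0.3532924685508078 -0.1590541228514546
5.199999999999998 [ 5.195 -0.001  1.809] -0.14000804237855305 -0.20130940817127208
4.799999999999998 [4.975 0.007 1.74 ] -0.9100724075647607 -0.149922722485746
4.399999999999998 [ 4.839 -0.005  1.743] -3.01494711612588 0.43644194107686207
13.3917
```

Stop contact is at an estimated gap of 5.0 with the edge 2.6 mm up, so 6.3 on the mat is just clear of the stop's top edge. Now I'll back off, set the edge down and pause.

```bash
python3 - <<'E'
from h import *
th=22; G=6.3
def avg(n=4):
    F=[];E=[]
    for i in range(n): env.hold(.03); e,s=edge(th); F.append(s["force"]);E.append(e)
    return np.mean(E,0),np.mean(F,0),s
p,q=tcp(G,1.8,th); env.move_l(p,rot=q,rate=10); env.hold(.15)
e,f0,s=avg(); print("start",e,f0)
for z in [0.4,0,-.3,-.6,-.8,-1.0,-1.2,-1.4,-1.6,-1.8]:
    p,q=tcp(G,z,th); env.move_l(p,rot=q,rate=10)
    e,f,s=avg(3); print(round(z,2),e,(f-f0)@EX,(f-f0)[2])
    if (f-f0)[2]>2.5: break
env.hold(1.2); e,f,s=avg(); print("rest",z,e,(f-f0),s["time_s"],s["width"])
np.save("c.npy",[G,z])
E
```

```text
start [6.12  0.006 1.848] [-0.089 -0.089 -6.265]
0.4 [6.346 0.008 0.32 ] 0.14152829265110645 0.4911532447449263
0 [ 6.314  0.002 -0.018] 0.3402294080936766 0.20443598802018936
-0.3 [ 6.303  0.006 -0.29 ] -0.5713652531889153 -0.1833606483891863
-0.6 [ 6.325 -0.005 -0.504] -0.6186081096237601 1.4151605656157917
-0.8 [ 6.343 -0.012 -0.637] -0.8886308471535694 3.462172785965434
rest -0.8 [ 6.352 -0.011 -0.763] [-2.446 -0.289  6.464] 17.1417 49.68740490136208
```

The edge is resting on the mat at 22° with about 5 N, and the pause is done. The touch heights and wrist view agree on xe ≈ 48.4 mm, so I'll pivot about that edge in small steps while watching the force.

```bash
python3 - <<'E'
from h import *
XE=48.4; g=6.3+1.2*np.cos(np.radians(22)); z=-0.35
for th in [20,18,16,14,12,10,8,6,4,2,1,0]:
    p,q=tcp(g,z,th,xe=XE); env.move_l(p,rot=q,rate=12); env.hold(.05)
    e,s=edge(th,xe=XE); f=s["force"]; print(th,round(z,2),e,f+[0,0,6.3],s["wrist_torque"])
    fz=f[2]+6.3
    z+= .15 if fz>9 else (-.1 if fz<3 else 0)
    if fz>30: break
env.hold(.3); e,s=edge(0,xe=XE); print(e,s["force"],s["wrist_torque"],s["tool_pos"],s["time_s"],s["width"])
w=shot("wrist","w7"); sc=shot("side","d7")
a=cv2.resize(sc[216:316,280:440],(640,400),interpolation=cv2.INTER_CUBIC); b=cv2.resize(w[130:230,230:430],(400,200),interpolation=cv2.INTER_CUBIC)
c=np.zeros((600,640,3),np.uint8); c[:400]=a; c[400:,:400]=b; cv2.imwrite("pics/f7.png",c)
E
```

```text
20 -0.35 [ 7.436  0.004 -0.357] [-2.639 -0.369  5.086] [0.028 0.111 0.   ]
18 -0.35 [ 7.234 -0.022 -0.37 ] [-2.452 -0.334  4.313] [ 0.08  -0.137 -0.022]
16 -0.35 [ 7.212 -0.    -0.353] [-0.092 -0.126  2.551] [ 0.166 -0.261 -0.027]
14 -0.45 [ 7.323 -0.008 -0.433] [-0.079 -0.574  3.269] [ 0.103 -0.227 -0.024]
12 -0.45 [ 7.532 -0.007 -0.48 ] [ 0.354 -0.134  3.294] [ 0.113 -0.185 -0.081]
10 -0.45 [ 7.559  0.018 -0.494] [-0.12  -0.144  1.956] [ 0.071 -0.177  0.007]
8 -0.55 [ 7.517 -0.013 -0.562] [ 0.432 -0.34   1.826] [ 0.106 -0.072  0.017]
6 -0.65 [ 7.508  0.009 -0.64 ] [-0.176  0.225  2.141] [ 0.081 -0.067  0.033]
4 -0.75 [ 7.459  0.004 -0.721] [-0.402  0.019  3.421] [ 0.073 -0.071  0.021]
2 -0.75 [ 7.536  0.012 -0.761] [ 0.054 -0.71   2.382] [ 0.002 -0.064  0.025]
1 -0.85 [ 7.248 -0.018 -0.71 ] [0.668 0.508 4.696] [ 0.02  -0.04   0.042]
0 -0.85 [ 6.988 -0.047  0.041] [-0.776  1.282 12.677] [ 0.124  0.47  -0.064]
[ 6.959 -0.039  0.042] [-1.655  0.013  6.829] [ 0.182  0.52  -0.07 ] [625.183 -27.581  83.619] 22.9583 49.72840645792493
```

View pics/f7.png

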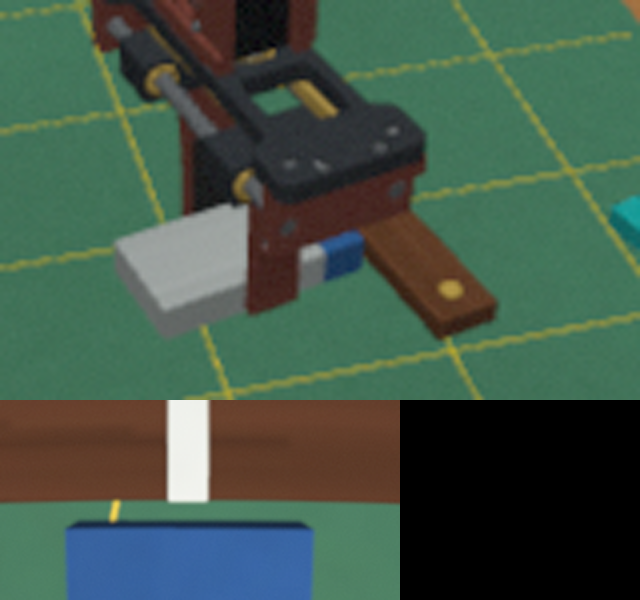

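The block is down flat and square to the stop, centred (block 190 against mark 188 in the inset) with a gap of about 5 mm, the least the tilt allowed. Next: relieve the pressure, release, retreat, and check numerically.

```bash
python3 - <<'E'
from h import *
p,q=tcp(6.96,-0.2,0,xe=48.4); env.move_l(p,rot=q,rate=10); env.hold(.3)
s=env.read_state(); print(s["force"],s["wrist_torque"],s["time_s"])
set_gripper(72); env.hold(.2); s=env.read_state(); print(s["width"],s["force"],s["time_s"])
env.move_l(p+[0,0,70],rate=100); 
back=p-EX*40+[0,0,120]; env.move_l(back,rate=150); env.hold(.3)
im=shot("wrist","w8").astype(int); s=env.read_state(); print(s["time_s"],s["force"])
b=(im[...,0]-im[...,2]>60).astype(np.uint8)
n,l,st,c=cv2.connectedComponentsWithStats(b[:300]); k=[i for i in range(1,n) if st[i,4]>800 and im[l.shape[0]*0+int(c[i][1]),int(c[i][0]),1]<130]
for i in k:
    pts=np.argwhere(l==i)[:,::-1].astype(np.float32); r=cv2.boxPoints(cv2.minAreaRect(pts)); W=world("w8",r,18)
    d=(W-O); print(np.c_[d@EX,d@EY,r])
E
```

```text
[-1.03  -1.163  4.996] [ 0.014  0.549 -0.039] 23.6083
72.33450572400211 [-0.045  0.628 -0.751] 24.3667
26.1417 [-0.738 -0.526 -0.159]
[[ -5.556  26.049 289.    121.   ]
 [ -5.51  -23.787 359.    121.   ]
 [-24.36  -23.882 359.    147.   ]
 [-24.404  26.11  289.    147.   ]]
```

```bash
python3 - <<'E'
from h import *
im=cv2.imread("pics/w8.png").astype(int)
for v in range(70,122,5):
    g=np.clip(im[v,290:360].min(axis=1)-110,0,None)
    if g.sum()>500:
        u=290+(g*np.arange(70)).sum()/g.sum(); d=world("w8",[u,v],12)[0]-O; print(v,round(u,1),d@EX,d@EY)
print([(v,tuple(map(int,im[v,305]))) for v in range(104,124)])
E
```

```text
75 324.1 29.475824063212805 1.107929721294938
80 324.1 25.629919208162892 1.1122967152896495
85 324.1 21.805035589092203 1.1153283242161565
90 324.1 17.999633296437008 1.1111517688064203
95 324.1 14.212196013650443 1.1001696021400638
100 324.1 10.441235984839112 1.081564861039537
105 324.1 6.685274722908802 1.0702496569891726
110 324.1 2.9428596833491043 1.0775844984532892
[(104, (38, 56, 92)), (105, (38, 56, 92)), (106, (38, 56, 91)), (107, (39, 56, 91)), (108, (40, 58, 93)), (109, (39, 58, 94)), (110, (40, 59, 95)), (111, (41, 60, 96)), (112, (41, 60, 97)), (113, (42, 61, 99)), (114, (37, 53, 86)), (115, (40, 57, 69)), (116, (66, 94, 80)), (117, (87, 125, 98)), (118, (93, 131, 95)), (119, (95, 129, 88)), (120, (113, 120, 77)), (121, (139, 100, 58)), (122, (151, 92, 50)), (123, (151, 91, 50))]
```

The block is centred within 0.1 mm and square, about 5 mm from the face, and the robot is clear of it. Signing off.

```bash
python3 -c "
from station import workorder
print(workorder.sign_off())"
```

```text
the job is handed in; nothing more can be done
None
```

The steel block was rested on its blue edge at 22°, held there over a second, pivoted down under control and released; it lies flat, square, centred on the white mark and about 5 mm from the stop (as close as that tilt allowed), and the job was handed in at about 26 s.

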